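Stow a handheld terminal in the charging cabinet and snap the door shut

ROBOT

A 6-joint arm with a two-finger parallel gripper is mounted at the origin on the work surface. World frame = base frame: x ahead of the robot, y to its left, z up, the work surface at z = 0. Lengths are in m, angles in rad, forces in N, time in s.
With the tool pointing down it reaches from about 0.4 to 0.925 m from the base axis. Payload 3.4 kg.
Tool frame: the origin (TCP) lies between the finger pads; the fingertips stand 8 mm ahead of it and the grasp point (between the pads) lies 11 mm behind it; z points along the fingers, y is the line along which they close (so a half turn about z gives the same grasp; the last joint's range is limited). The gripper opens to 85 mm and grips with 20 to 120 N. Pads are 22 mm wide; open, the fingers measure 114 mm over their backs; the gripper's body (76 mm by 85 mm) begins 54 mm behind the grasp point. The pads swing forward as they close: fully open they stand 13 mm farther back than shut.
Start: joints at [-1.389, 0.307, 1.506, -0, 1.328, -0.073], TCP at [0.145, -0.556, 0.239] pointing down, gripper open.
Joint ranges: [-3.12, 3.12], [-1.05, 2.28], [0.14, 2.33], [-1.42, 4.57], [0.1, 2.73], [-2.68, 2.68]. Speed limits (rad/s): [2.57, 2.57, 3.14, 3.14, 3.14, 3.14].

INTERFACE

Orientations are given as a unit quaternion [x, y, z, w].
In Python, from station import read_state, get_image, hand_in, cut_out gives the robot as it stands.
- The arm moves only by the shell command python3 -m inch 'ROWS' [OPENING] [FORCE]. ROWS is JSON, a list that holds one entry, the list of rows, each a list of 4 numbers: the shift along the tool's x, y, z normalised to -1 to 1, where 1 is 0.2 m, then the turn about the tool's z normalised to -1 to 1, where 1 is 30 degrees. A call has 1 to 5 rows; each row is the pose to reach, as a shift and turn from the pose commanded when the call began, along the tool's axes at that moment; what a row does not reach only later rows make up. A row lasts 1/8 s, in which the tool goes at most 62.5 mm and 10.7 degrees, less where a joint would pass 70% of its speed; a pose out of reach is approached as far as the arm can. A call with a number of a shift or a turn outside -1 to 1 is refused whole. A call with a gripper value outside its range is refused whole. OPENING is the gripper's target within -1 to 1 (fully open at 1, half-way at 0, shut at -1), set as the call begins (- or left out, the last holds). The fingers move at their own pace and stop on an object; FORCE is the grip in N (left out, the last holds). Time passes only in rows, so rows that repeat a pose let the fingers close. It gives the time, the measured TCP pose, the force, the opening and the grip force at its end, in the units of the state.
- read_state(): the state, without advancing time (a new reading comes with each control period).
- get_image(name): name is "scene" or "top" or "wrist"; returns a dict with "image" (400x640x3 uint8, red, green, blue), "depth" (400x640 float32, m along the optical axis (not along the pixel's ray), 0 where there is no reading), "fovy" (degrees; the focal length in pixels is half the picture's height over the tangent of half this angle, whatever the lens; pixels are square), "cx", "cy" (the principal point, pixels), "R" (3x3) and "t" (3): a world point X has camera coordinates R X + t. Camera axes: x right, y down, z forward; pixel columns grow to the right and rows downward; lengths in m; the calibration is good to about 2 mm. A picture is of the moment at which its call begins.
- hand_in(): hands the job in; it is judged then, once.
Trained networks look in the newest picture that a camera, given by its name, has taken for a name from the list of things; names that differ only in an ending like _2 or _b are one class to them, and where a whole thing is asked for, a point or a joint stands for the part that bears it (a point fixed in the world has none). Each returns a list of dicts, best first, with "score" (0 to 1); they miss things now and then, are a little off and sometimes report something else, mostly with a low value. They report only what shows in the picture. A call takes as long as a camera call. They do not tell look-alikes from the thing itself.
- cut_out(camera, label): "mask" (400x640 bool, what is visible of it) and "centre" ([column, row] in pixels, amid what is visible of it).
The state is a dict: "time_s": time; "qpos": joint angles; "qd": joint speeds; "effort": joint torques, N m; "eef_pos": TCP position; "tcp_rot": TCP orientation; "ft_force": force on the tool from outside, world axes, zero at the start; "ft_torque": the same for the moment, N m; "grip_width": finger opening in m; "gripper_force": force on a finger pad.
Only numpy, scipy, OpenCV 4.12 (cv2) and the standard library are available. Lean on these libraries where they do the work, as an engineer would, in place of code of your own. Each camera call takes 0.05 s, during which the arm holds its last target. There are 200 camera calls.

TASK

Put the handheld terminal with the orange ends away in the charging cabinet: pull the cabinet door wide open against its roller catch, lay the terminal gently on the cabinet floor, screen up, and let go of it, then push the door fully shut until the catch snaps. Leave everything else where it is.

Things in the scene. Friction and masses are not known exactly. Their poses are not given: they have to be found in the camera images.
- cabinet: fixed grey charging cabinet on the bench, 250 deep x 270 wide x 267 mm high, clear pane in its roof. Origin: on the bench, middle of the lower front edge of the carcass; x points into the cabinet (away from the robot), y to the left as the robot sees it, z up. Behind the door the whole front (plane x = 0) is open; walls and roof 15 mm thick
- cabinet_floor (a point): point on the cabinet's floor mat, middle of its front edge, 38 mm straight above the cabinet's origin, same axes. Inside: y = -120 to 120, free depth x = 0 to 180, ceiling 214 mm above the floor. Behind x = 180 a fixed battery charger, up to 83 mm high; a loose battery lies by the left wall (y = 70 to 118). Free floor: around x = 90, y = -12
- door (a joint): door angle in rad: 0 = fully shut, grows as the door, hinged at its left edge (as the robot sees it), swings towards the robot and then to the left, at most 1.75; slight hinge friction (0.12 N m) keeps it where it is left. Shut, it is held by the roller catch
- catch (a point): double roller catch under the cabinet's ceiling, at the right: two sprung white rollers between which a steel strike head on the door's inside enters. A closing door meets them at about 0.07 rad, needs about 10 N near the handle to go through, and snaps home below about 0.03 rad; pulling it open takes about as much. It hangs 24 mm below the ceiling. Point midway between the rollers
- door_hinge (a point): point on the upright hinge axis, on the plane of the door's inner face, 139 mm above the bench; turns with the door: x is normal to the door, from outer to inner face, y along the door from free edge to hinge, z up. Door panel: 266 mm wide (y = 0 to -266), 16 mm thick (x = -16, outer face, to 0), from 14 to 264 mm above the bench; white frame, clear pane
- door_handle (a point): grip point on the handle's axis, 232 mm above the bench, axes as door_hinge. Handle: upright dark steel T-bar, 12 mm diameter, from 115 to 250 mm above the bench, 236 mm from the hinge axis, its axis 38 mm in front of the door's outer face. Two 10 mm standoffs at heights 137 and 203 mm: the top 42 mm of the bar stand free all round
- terminal_center (a point): centre (half-way up) of the handheld terminal to stow: black, orange bumper ends, screen and keypad on top; 130 long (its x axis, screen end at +x), 54 wide over the bumpers, 50 wide at the waist between them (x = -45 to 35), 30 mm thick, about 0.35 kg, rigid, lying screen up on the bench; z out of the screen
- terminal: the same terminal; origin at the centre of its underside
- other_center (a point): centre of another handheld terminal of the same shape, grey with blue bumper ends, lying on the bench: leave it alone
- battery: loose spare battery pack, black, 70 x 38 x 22 mm, lying on the cabinet floor by its left wall; origin at the centre of its underside: leave it alone
- label_roll: roll of white labels standing on the bench, 90 mm across, 75 mm high; origin at the centre of its underside: leave it alone
- screwdriver: red screwdriver, 170 mm long, lying on the bench: leave it alone
- print_head: printer part of aluminium, 50 x 110 x 30 mm, on the bench; origin at the centre of its underside: leave it alone
There are look-alikes about, which are no part of the job. What is shaped like the terminal but red is not meant.

How it is judged:
On the way, in this order (a step that is already met when the one before it is completed fails the run):
1. the door has been pulled wide open (beyond 1.0 rad) (value of joint door above 1 rad), for 0.1 s.
2. the terminal lies on the cabinet floor, flat, screen up, and let go of (x of terminal_center in the frame of cabinet_floor between 0.03 and 0.18 m and y of terminal_center in the frame of cabinet_floor between -0.12 and 0.12 m and z of terminal_center in the frame of cabinet_floor below 0.022 m and angle between terminal's own z axis and vertical below 0.15 rad and contact force between the fingers and terminal below 0.1 N and linear speed of terminal below 0.02 m/s), for 0.2 s.
At the end, for the whole second after the job is handed in: the door is shut and held by its catch (within 0.02 rad of fully shut, still), and the terminal lies inside at rest on the cabinet floor, flat and screen up (within 0.15 rad) (value of joint door below 0.02 rad and velocity of joint door below 0.02 rad/s and x of terminal_center in the frame of cabinet_floor between 0.03 and 0.18 m and y of terminal_center in the frame of cabinet_floor between -0.12 and 0.12 m and z of terminal_center in the frame of cabinet_floor below 0.022 m and angle between terminal's own z axis and vertical below 0.15 rad and linear speed of terminal below 0.02 m/s); the robot touches nothing.
It fails at once if the terminal is dropped (falls freely by more than about 2 cm) (contact force between anything else and terminal below 0.05 N and linear speed of terminal above 0.65 m/s).
It fails at once if another thing is moved by more than 3 cm (distance of any of other_center, battery, label_roll, screwdriver, print_head from where it was at the start of the episode above 0.03 m).
It also fails if it takes over 72 s, if anything falls off the work surface, if the arm or the gripper's body presses on something with over 40 N, if the wrist force passes 120 N, or if a joint passes its speed limit or range.

## Working session

There is one attempt and no reset: what is moved stays moved. The work goes in short steps, Python scripts to look and compute and a shell command to move; the robot and the scene stay as the last step left them, time stands still between calls to the robot, and variables do not carry over. Pictures are saved under pics/ and viewed, at most 13 in all, crops included, and the job is handed in when it is done.

```bash
mkdir -p pics; cat > h.py <<'E'
import numpy as np, cv2
from station import *
from scipy.spatial.transform import Rotation as Rn
def f(c): return 200/np.tan(np.radians(c["fovy"])/2)
def pt(c,u,v,d=None):
    "world point from pixel using depth"
    if d is None:
        p=c["depth"][int(v)-1:int(v)+2,int(u)-1:int(u)+2]; d=np.median(p[p>0])
    x=np.array([(u-c["cx"])/f(c)*d,(v-c["cy"])/f(c)*d,d])
    return c["R"].T@(x-c["t"])
def cloud(c,mask):
    v,u=np.nonzero(mask&(c["depth"]>0)); d=c["depth"][v,u]
    x=np.stack([(u-c["cx"])/f(c)*d,(v-c["cy"])/f(c)*d,d],1)
    return (x-c["t"])@c["R"]
def proj(c,X):
    x=c["R"]@np.array(X)+c["t"]; return x[:2]/x[2]*f(c)+[c["cx"],c["cy"]]
def save(c,n): cv2.imwrite("pics/"+n,c["image"][:,:,::-1])
E
python3 - <<'E'
from h import *
a=get_image("scene");b=get_image("top")
save(a,"s0.png");save(b,"t0.png")
for c in(a,b): print(c["fovy"],c["cx"],c["cy"],c["R"].round(3).tolist(),c["t"].round(3))
for n in("scene","top"):
  c=a if n=="scene" else b
  for l in("terminal","cabinet","door","door_handle"):
    for r in cut_out(n,l): 
      P=cloud(c,r["mask"]); print(n,l,round(r["score"],2),np.round(r["centre"]),np.median(P,0).round(3) if len(P) else None)
print(read_state())
E
```

```text
52.127136920669045 322.68783655880003 198.87065013874934 [[-0.681, -0.732, 0.011], [-0.574, 0.525, -0.629], [0.455, -0.435, -0.777]] [0.266 0.475 1.109]
57.99982399027515 310.65003220711685 210.24589983812047 [[-0.009, -1.0, 0.011], [-0.997, 0.008, -0.083], [0.083, -0.012, -0.997]] [-0.124  0.517  1.004]
scene terminal 0.92 [360. 185.] [ 0.564 -0.348  0.03 ]
scene terminal 0.84 [451. 238.] [ 0.198 -0.407  0.029]
scene cabinet 0.87 [202. 234.] [0.616 0.238 0.265]
scene door 0.97 [241. 249.] [0.55  0.17  0.166]
scene door_handle 0.76 [241. 250.] [0.551 0.168 0.166]
scene door_handle 0.61 [200. 234.] [0.617 0.238 0.265]
top terminal 0.9 [390. 191.] [ 0.566 -0.353  0.029]
top terminal 0.83 [414. 307.] [ 0.242 -0.412  0.03 ]
top terminal 0.34 [160. 145.] [0.65  0.203 0.266]
top cabinet 0.88 [162. 142.] [0.65  0.203 0.266]
top door 0.86 [193. 194.] [0.555 0.16  0.193]
top door_handle 0.77 [192. 190.] [0.555 0.159 0.193]
{'time_s': 0.5, 'qpos': array([-1.38949742e+00,  3.06816138e-01,  1.50648192e+00, -1.86395658e-05,
        1.32837807e+00, -7.35137370e-02]), 'qd': array([ 9.50719341e-04, -1.31824959e-03,  5.45350092e-04,  9.42738890e-05,
       -6.94725154e-04, -8.43028239e-04]), 'effort': array([-5.81440891e-04, -4.57039368e+01, -2.52076006e+01,  2.90816075e-06,
        2.67069023e-03, -4.01638989e-07]), 'eef_pos': array([ 0.14489316, -0.55641093,  0.23926467]), 'tcp_rot': array([ 9.91894502e-01,  1.27064135e-01, -1.12822323e-05, -4.11883120e-05]), 'ft_force': array([-0.22555612,  0.31490525, -0.22708674]), 'ft_torque': array([-0.02794928,  0.00720807,  0.02098863]), 'gripper_force': 0.0, 'grip_width': 0.08570905782513608}
```

View pics/s0.png

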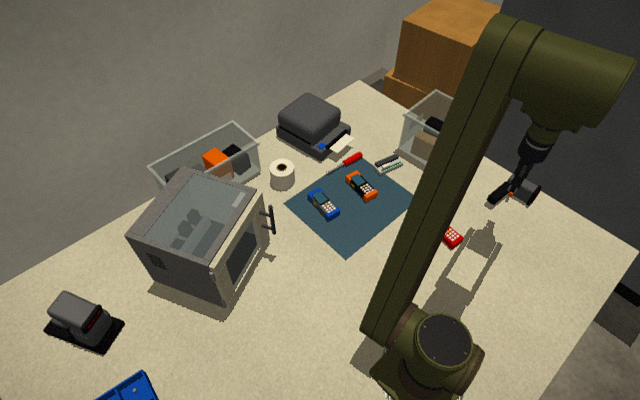

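View pics/t0.png

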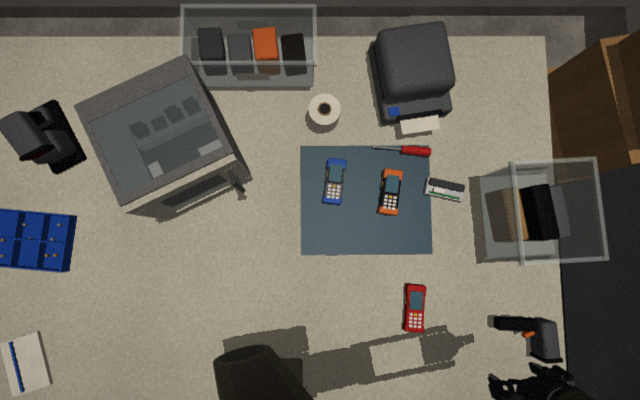

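Candidates for the terminal in the top view:
- (390,191): orange ends, the one I want.
- (335,181): blue, must be left alone.
- (415,307): red, not meant.
- (265,45): orange block in the tray, not a terminal.
- (525,335): scanner with an orange trigger.

The cabinet is shut, with its handle at about (238,187).

Next I measure the cabinet, handle, terminal and wrist profile, and check the choice in a crop.

```bash
python3 - <<'E'
from h import *
s=read_state(); T=s["eef_pos"]
P=[];
for n in("scene","top"):
    c=get_image(n); full=np.ones((400,640),bool)
    A=cloud(c,full)
    # wrist profile
    r=np.hypot(A[:,0]-T[0],A[:,1]-T[1])
    for h in np.arange(0,.36,.03):
        m=(A[:,2]-T[2]>h)&(A[:,2]-T[2]<h+.03)&(r<.16)
        if m.sum()>3:
            q=A[m][:,:2]-T[:2]; print(n,"h%.2f"%h,m.sum(),"r max %.3f"%r[m].max(),"x",q[:,0].min().round(3),q[:,0].max().round(3),"y",q[:,1].min().round(3),q[:,1].max().round(3))
    roof=(A[:,2]>.255)&(A[:,2]<.28)&(A[:,0]>.4)&(A[:,0]<.9)&(A[:,1]>-.05)&(A[:,1]<.45)
    R=A[roof]; 
    rect=cv2.minAreaRect(R[:,:2].astype(np.float32)); print(n,"roof",len(R),np.median(R[:,2]).round(4),rect,cv2.boxPoints(rect).round(3).tolist())
    # terminal: orange/raised
    o=(A[:,2]>.015)&(A[:,2]<.045)&(np.hypot(A[:,0]-.566,A[:,1]+.353)<.09)
    B=A[o]; rc=cv2.minAreaRect(B[:,:2].astype(np.float32)); print(n,"term",len(B),np.percentile(B[:,2],[5,50,95]).round(4),rc)
    hsv=cv2.cvtColor(c["image"],cv2.COLOR_RGB2HSV).reshape(-1,3)
    np.save(n+"A.npy",R)
    # handle candidates z .15-.25 outside the roof front
    if n=="top": box=rect
    if n=="top": cv2.imwrite("pics/t1.png",np.hstack([cv2.resize(c["image"][155:225,355:425,::-1],(420,420),interpolation=2), cv2.resize(c["image"][150:220,200:270,::-1],(380,420),interpolation=2)]))
    H=(A[:,2]>.11)&(A[:,2]<.254)&(A[:,0]>.4)&(A[:,0]<.9)&(A[:,1]>-.1)&(A[:,1]<.1)
    np.save(n+"H.npy",A[H])
    print("handleish",H.sum()); 
    for z in np.arange(.11,.25,.02):
        g=A[H]; g=g[(g[:,2]>z)&(g[:,2]<z+.02)]
        if len(g): 
            k=np.argsort(g[:,1])[:8]; print("%.2f"%z,len(g),g[k].mean(0).round(3))
E
```

```text
scene h0.00 45 r max 0.061 x -0.023 0.019 y -0.039 0.059
scene h0.03 37 r max 0.078 x -0.028 0.003 y 0.039 0.077
scene h0.06 127 r max 0.077 x -0.03 0.025 y -0.026 0.077
scene h0.09 185 r max 0.073 x -0.028 0.015 y 0.007 0.073
scene h0.12 241 r max 0.041 x -0.037 0.035 y -0.006 0.041
scene h0.15 284 r max 0.041 x -0.037 0.037 y -0.01 0.041
scene h0.18 307 r max 0.042 x -0.038 0.038 y -0.016 0.041
scene h0.21 229 r max 0.040 x -0.036 0.035 y -0.001 0.04
scene roof 8195 0.2668 ((0.6548066735267639, 0.2060444951057434), (0.30706942081451416, 0.27365225553512573), 26.155141830444336) [[0.4569999873638153, 0.26100000739097595], [0.5770000219345093, 0.01600000075995922], [0.8529999852180481, 0.1509999930858612], [0.7319999933242798, 0.3970000147819519]]
scene term 445 [0.0192 0.0299 0.0347] ((0.5691415667533875, -0.3559682369232178), (0.055123403668403625, 0.13431592285633087), 81.70893859863281)
handleish 985
0.11 213 [ 0.89  -0.096  0.121]
0.13 251 [ 0.887 -0.097  0.141]
0.15 166 [ 0.887 -0.092  0.153]
0.17 69 [0.589 0.043 0.185]
0.19 104 [0.597 0.04  0.202]
0.21 75 [0.609 0.041 0.222]
0
[... 493 characters left out ...]
021
top roof 14920 0.2661 ((0.6709879040718079, 0.2158423811197281), (0.2695738673210144, 0.27056825160980225), 25.975669860839844) [[0.4909999966621399, 0.27799999713897705], [0.609000027179718, 0.03500000014901161], [0.8510000109672546, 0.15299999713897705], [0.7329999804496765, 0.3959999978542328]]
top term 850 [0.0242 0.0298 0.0332] ((0.5674598217010498, -0.35589689016342163), (0.05448736250400543, 0.12969854474067688), 81.01055145263672)
handleish 1444
0.11 267 [ 0.889 -0.097  0.117]
0.13 405 [ 0.886 -0.097  0.148]
0.15 249 [ 0.887 -0.094  0.151]
0.17 93 [0.609 0.04  0.181]
0.19 141 [0.598 0.04  0.201]
0.21 112 [0.603 0.04  0.218]
0.23 137 [0.61  0.04  0.241]
0.25 40 [0.594 0.043 0.252]
```

View pics/t1.png

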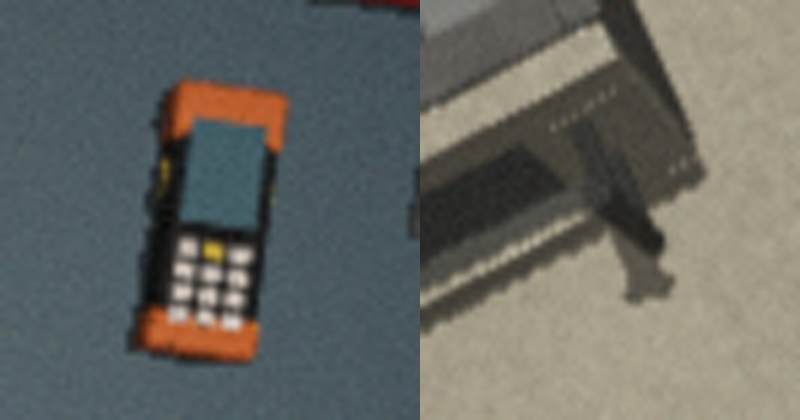

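The crop confirms the orange-ended terminal: screen towards +x, yaw about -8°, top at 30 mm in both views. The right half shows the handle bar in front of the door at about (240,188). Next I check the handle position against the geometry and work out the first move.

```bash
cat >> h.py <<'E'
YAW=np.radians(26); O=np.array([.567,.165]); cx_=np.array([np.cos(YAW),np.sin(YAW)]); cy_=np.array([-np.sin(YAW),np.cos(YAW)])
def cab(x,y,z): return np.r_[O+x*cx_+y*cy_,z]
def incab(P): P=np.atleast_2d(P); q=P[:,:2]-O; return np.c_[q@cx_,q@cy_,P[:,2]]
def doorpt(th,xn,r,z):
    "xn: along door normal (outer to inner), r: distance from hinge"
    n=np.array([np.cos(th),-np.sin(th)]); t=np.array([-np.sin(th),-np.cos(th)])
    q=np.array([-.002,.133])+xn*n+r*t; return cab(q[0],q[1],z)
def goto(*targets, ref=None):
    "prints rows (normalised) from pose now; target=(xyz,yaw_deg of tool x, mod 180 if None keep)"
    s=read_state(); R=Rn.from_quat(s["tcp_rot"]).as_matrix(); p=s["eef_pos"]
    y0=np.degrees(np.arctan2(R[1,0],R[0,0]))
    print("t %.2f p"%s["time_s"],p.round(4),"yaw %.1f"%y0,"q",s["qpos"].round(2),"F",s["ft_force"].round(1),"w %.3f g %.1f"%(s["grip_width"],s["gripper_force"]))
    for X,yw in targets:
        d=R.T@(np.array(X)-p)/.2
        t=0 if yw is None else -((yw-y0+180)%360-180)/30
        print(np.round(X,3),"rho %.3f"%np.hypot(X[0],X[1]),"->",d.round(3),"turn %.3f"%t)
E
python3 - <<'E'
from h import *
for n in("scene","top"):
    g=np.load(n+"H.npy"); q=incab(g); m=(q[:,0]<-.035)&(q[:,0]>-.09)&(q[:,1]>-.16); q=q[m]
    for z in np.arange(.11,.26,.02):
        k=q[(q[:,2]>z)&(q[:,2]<z+.02)]
        if len(k): print(n,"%.2f"%z,len(k),k.mean(0).round(3),k.min(0).round(3),k.max(0).round(3))
h=doorpt(0,-.054,.236,.3); print(h,incab(h))
goto((cab(-.056,-.103,.33),26))
for th in(.3,.5,.7,1.2): print(th,doorpt(th,-.054,.236,.232))
E
```

```text
scene 0.11 8 [-0.058 -0.1    0.123] [-0.062 -0.105  0.116] [-0.051 -0.098  0.13 ]
scene 0.13 30 [-0.051 -0.102  0.139] [-0.062 -0.108  0.13 ] [-0.036 -0.099  0.148]
scene 0.15 18 [-0.058 -0.102  0.16 ] [-0.061 -0.108  0.151] [-0.052 -0.098  0.17 ]
scene 0.17 16 [-0.057 -0.101  0.181] [-0.061 -0.106  0.17 ] [-0.05  -0.098  0.189]
scene 0.19 33 [-0.05  -0.102  0.204] [-0.062 -0.11   0.192] [-0.035 -0.096  0.21 ]
scene 0.21 18 [-0.056 -0.101  0.219] [-0.062 -0.104  0.211] [-0.043 -0.098  0.23 ]
scene 0.23 19 [-0.058 -0.101  0.24 ] [-0.062 -0.107  0.233] [-0.052 -0.098  0.249]
scene 0.25 10 [-0.056 -0.104  0.251] [-0.061 -0.11   0.25 ] [-0.051 -0.098  0.253]
top 0.11 5 [-0.06  -0.105  0.125] [-0.062 -0.108  0.12 ] [-0.057 -0.1    0.129]
top 0.13 20 [-0.048 -0.105  0.141] [-0.062 -0.109  0.132] [-0.035 -0.098  0.146]
top 0.15 8 [-0.059 -0.106  0.159] [-0.062 -0.109  0.153] [-0.055 -0.099  0.168]
top 0.17 8 [-0.061 -0.105  0.179] [-0.062 -0.108  0.171] [-0.058 -0.1    0.188]
top 0.19 26 [-0.049 -0.104  0.204] [-0.062 -0.108  0.191] [-0.036 -0.098  0.21 ]
top 0.21 12 [-0.06  -0.105  0.222] [-0.062 -0.109  0.211] [-0.056 -0.1    0.23 ]
top 0.23 21 [-0.058 -0.104  0.245] [-0.062 -0.108  0.233] [-0.051 -0.098  0.25 ]
top 0.25 10 [-0.057 -0.103  0.252] [-0.062 -0.107  0.251] [-0.054 -0.099  0.254]
[0.56181976 0.04787543 0.3       ] [[-0.056 -0.103  0.3  ]]
t 0.60 p [ 0.1449 -0.5565  0.2393] yaw 14.6 q [-1.39  0.31  1.51  0.    1.33 -0.07] F [ 0.2 -0.3  0.8] w 0.085 g 0.0
[0.562 0.048 0.33 ] rho 0.564 -> [ 2.779 -2.399 -0.453] turn -0.380
0.3 [0.48968686 0.04217634 0.232     ]
0.5 [0.44205399 0.05040953 0.232     ]
0.7 [0.39700629 0.06794179 0.232     ]
1.2 [0.30703689 0.14703521 0.232     ]
```

```bash
python3 -m inch '[[[0.2,-0.17,-0.15,-0.1],[0.4,-0.35,-0.3,-0.2],[0.6,-0.52,-0.45,-0.3],[0.8,-0.69,-0.45,-0.38],[1,-0.86,-0.45,-0.38]]]' 1 60; python3 -c "
from h import *
goto((cab(-.056,-.103,.33),26))"
```

```text
time_s: 1.23
eef_pos: [0.296, -0.3384, 0.3302]
tcp_rot: [0.974, 0.225, 0.001, 0.001]
ft_force: [0.6, 0.2, 0.2]
grip_width: 0.0853
gripper_force: 0.0
t 1.23 p [ 0.296  -0.3384  0.3302] yaw 26.0 q [-0.95  0.06  1.59  0.    1.48  0.17] F [0.6 0.2 0.2] w 0.085 g 0.0
[0.562 0.048 0.33 ] rho 0.564 -> [ 2.041 -1.154 -0.   ] turn -0.000
```

```bash
python3 -m inch '[[[0.25,-0.15,0,0],[0.5,-0.3,0,0],[0.75,-0.45,0,0],[1,-0.58,0,0],[1,-0.58,0,0]]]'; python3 -m inch '[[[0.25,-0.15,0,0],[0.5,-0.3,0,0],[0.75,-0.45,0,0],[1,-0.575,0,0],[1,-0.575,0,0]]]' 0;  python3 -c "
from h import *
goto((cab(-.056,-.103,.243),26))"
```

```text
time_s: 1.85
eef_pos: [0.4258, -0.1445, 0.3295]
tcp_rot: [0.974, 0.228, 0.001, -0.0]
ft_force: [0.3, -0.3, 0.2]
grip_width: 0.0855
gripper_force: 0.0
time_s: 2.48
eef_pos: [0.5552, 0.045, 0.3287]
tcp_rot: [0.974, 0.227, 0.0, -0.0]
ft_force: [0.0, -0.7, -0.6]
grip_width: 0.0427
gripper_force: 0.0
t 2.48 p [0.5552 0.045  0.3287] yaw 26.2 q [0.   0.23 1.4  0.   1.52 1.12] F [ 0.  -0.7 -0.6] w 0.043 g 0.0
[0.562 0.048 0.243] rho 0.564 -> [0.036 0.002 0.428] turn 0.006
```

```bash
python3 -m inch '[[[0.04,0,0,0],[0.04,0,0.2,0],[0.04,0,0.4,0],[0.04,0,0.52,0],[0.04,0,0.52,0]]]'; python3 -m inch '[[[0,0,0,0],[0,0,0,0],[0,0,0,0],[0,0,0,0]]]' -1 60; python3 -c "
from h import *
for th in (.1,.2,.3,.4,.5,.6): goto((doorpt(th,-.054,.236,.224),26-np.degrees(th)))
c=get_image('wrist'); save(c,'w1.png')"
```

```text
time_s: 3.1
eef_pos: [0.5585, 0.0451, 0.2236]
tcp_rot: [0.975, 0.224, -0.002, -0.0]
ft_force: [-0.3, 0.1, 1.0]
grip_width: 0.0427
gripper_force: 0.0
time_s: 3.6
eef_pos: [0.5617, 0.0461, 0.2272]
tcp_rot: [0.974, 0.225, 0.002, 0.001]
ft_force: [-0.4, -3.3, 6.6]
grip_width: 0.0102
gripper_force: 58.9
t 3.60 p [0.5617 0.0461 0.2272] yaw 26.0 q [ 0.01  0.3   1.55 -0.    1.29  1.13] F [-0.4 -3.3  6.6] w 0.010 g 58.9
[0.538 0.044 0.224] rho 0.540 -> [-0.112 -0.041  0.016] turn 0.191
t 3.60 p [0.5617 0.0461 0.2272] yaw 26.0 q [ 0.01  0.3   1.55 -0.    1.29  1.13] F [-0.4 -3.3  6.6] w 0.010 g 58.9
[0.514 0.042 0.224] rho 0.516 -> [-0.225 -0.085  0.015] turn 0.382
t 3.60 p [0.5617 0.0461 0.2272] yaw 26.0 q [ 0.01  0.3   1.55 -0.    1.29  1.13] F [-0.4 -3.3  6.6] w 0.010 g 58.9
[0.49  0.042 0.224] rho 0.491 -> [-0.332 -0.14   0.015] turn 0.573
t 3.60 p [0.5617 0.0461 0.2272] yaw 26.0 q [ 0.01  0.3   1.55 -0.    1.29  1.13] F [-0.4 -3.3  6.6] w 0.010 g 58.9
[0.466 0.045 0.224] rho 0.468 -> [-0.434 -0.206  0.014] turn 0.764
t 3.60 p [0.5617 0.0461 0.2272] yaw 26.0 q [ 0.01  0.3   1.55 -0.    1.29  1.13] F [-0.4 -3.3  6.6] w 0.010 g 58.9
[0.442 0.05  0.224] rho 0.445 -> [-0.528 -0.282  0.014] turn 0.955
t 3.60 p [0.5617 0.0461 0.2272] yaw 26.0 q [ 0.01  0.3   1.55 -0.    1.29  1.13] F [-0.4 -3.3  6.6] w 0.010 g 58.9
[0.419 0.058 0.224] rho 0.423 -> [-0.615 -0.366  0.013] turn 1.146
```

View pics/w1.png

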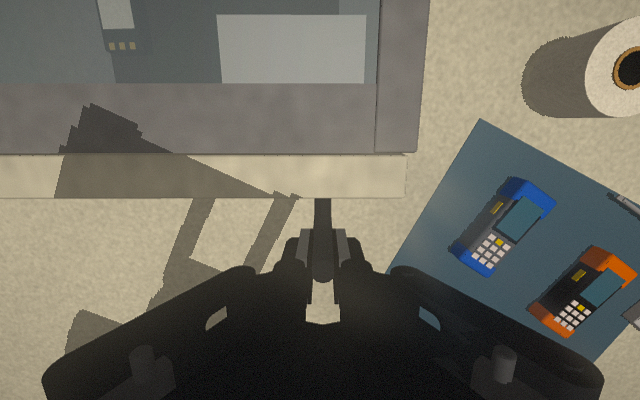

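The bar is between the pads at about (322,250), with the door frame just beyond it. Now I pull along the arc.

```bash
python3 -m inch '[[[-0.067,-0.021,0,0.115],[-0.135,-0.045,0,0.23],[-0.225,-0.082,0,0.38],[-0.33,-0.135,0,0.57],[-0.43,-0.2,0,0.76]]]' - 80; python3 -m inch '[[[0,0,0,0]]]';python3 -c "
from h import *
for th in (.4,.45,.5,.55,.6,.65): goto((doorpt(th,-.054,.236,.224),26-np.degrees(th)))
c=get_image('scene')
r=cut_out('scene','door')[0]; P=cloud(c,r['mask']); P=P[P[:,2]>.255]; print(len(P)); q=incab(P)[:,:2]; vx,vy,x,y=cv2.fitLine(q.astype(np.float32),1,0,.01,.01).ravel(); print(np.arctan2(abs(vx),abs(vy)),q.min(0),q.max(0))
"
```

```text
time_s: 4.28
eef_pos: [0.4667, 0.0435, 0.2272]
tcp_rot: [1.0, 0.026, 0.002, 0.002]
ft_force: [0.0, -4.5, 9.0]
grip_width: 0.0098
gripper_force: 79.4
time_s: 4.4
eef_pos: [0.4648, 0.0438, 0.2272]
tcp_rot: [1.0, 0.028, 0.001, 0.002]
ft_force: [-1.3, -6.7, 7.2]
grip_width: 0.0097
gripper_force: 79.2
t 4.40 p [0.4648 0.0438 0.2272] yaw 3.2 q [ 0.01  0.17  1.74 -0.    1.24  1.52] F [-1.3 -6.7  7.2] w 0.010 g 79.2
[0.466 0.045 0.224] rho 0.468 -> [ 0.005 -0.006  0.016] turn 0.004
t 4.40 p [0.4648 0.0438 0.2272] yaw 3.2 q [ 0.01  0.17  1.74 -0.    1.24  1.52] F [-1.3 -6.7  7.2] w 0.010 g 79.2
[0.454 0.047 0.224] rho 0.456 -> [-0.054 -0.021  0.016] turn 0.099
t 4.40 p [0.4648 0.0438 0.2272] yaw 3.2 q [ 0.01  0.17  1.74 -0.    1.24  1.52] F [-1.3 -6.7  7.2] w 0.010 g 79.2
[0.442 0.05  0.224] rho 0.445 -> [-0.112 -0.039  0.016] turn 0.195
t 4.40 p [0.4648 0.0438 0.2272] yaw 3.2 q [ 0.01  0.17  1.74 -0.    1.24  1.52] F [-1.3 -6.7  7.2] w 0.010 g 79.2
[0.43  0.054 0.224] rho 0.434 -> [-0.168 -0.06   0.016] turn 0.290
t 4.40 p [0.4648 0.0438 0.2272] yaw 3.2 q [ 0.01  0.17  1.74 -0.    1.24  1.52] F [-1.3 -6.7  7.2] w 0.010 g 79.2
[0.419 0.058 0.224] rho 0.423 -> [-0.224 -0.084  0.015] turn 0.386
t 4.40 p [0.4648 0.0438 0.2272] yaw 3.2 q [ 0.01  0.17  1.74 -0.    1.24  1.52] F [-1.3 -6.7  7.2] w 0.010 g 79.2
[0.408 0.063 0.224] rho 0.413 -> [-0.278 -0.11   0.015] turn 0.481
570
0.38708386 [-0.13105248 -0.0752183 ] [0.00038588 0.13782978]
```

```bash
python3 -m inch '[[[-0.054,-0.018,0,0.1],[-0.11,-0.036,0,0.2],[-0.168,-0.058,0,0.29],[-0.224,-0.082,0,0.38],[-0.278,-0.108,0,0.48]]]'; python3 -m inch '[[[-0.054,-0.027,0,0.1],[-0.054,-0.027,0,0.1]]]';python3 -c "
from h import *
for th in (.7,.8,.9,1,1.1): goto((doorpt(th,-.054,.236,.224),26-np.degrees(th)))
"
```

```text
time_s: 5.12
eef_pos: [0.4088, 0.0611, 0.2272]
tcp_rot: [0.995, -0.098, 0.001, 0.003]
ft_force: [-2.4, -9.1, 12.1]
grip_width: 0.0098
gripper_force: 79.9
time_s: 5.38
eef_pos: [0.3968, 0.067, 0.2272]
tcp_rot: [0.992, -0.123, -0.001, 0.005]
ft_force: [-9.4, -17.1, 18.0]
grip_width: 0.0098
gripper_force: 80.9
t 5.38 p [0.3968 0.067  0.2272] yaw -14.1 q [ 0.07  0.08  1.85 -0.01  1.22  1.89] F [ -9.4 -17.1  18. ] w 0.010 g 80.9
[0.397 0.068 0.224] rho 0.403 -> [-0.    -0.005  0.016] turn 0.000
t 5.38 p [0.3968 0.067  0.2272] yaw -14.1 q [ 0.07  0.08  1.85 -0.01  1.22  1.89] F [ -9.4 -17.1  18. ] w 0.010 g 80.9
[0.376 0.08  0.224] rho 0.384 -> [-0.117 -0.038  0.015] turn 0.191
t 5.38 p [0.3968 0.067  0.2272] yaw -14.1 q [ 0.07  0.08  1.85 -0.01  1.22  1.89] F [ -9.4 -17.1  18. ] w 0.010 g 80.9
[0.356 0.094 0.224] rho 0.369 -> [-0.229 -0.082  0.015] turn 0.382
t 5.38 p [0.3968 0.067  0.2272] yaw -14.1 q [ 0.07  0.08  1.85 -0.01  1.22  1.89] F [ -9.4 -17.1  18. ] w 0.010 g 80.9
[0.338 0.11  0.224] rho 0.356 -> [-0.337 -0.138  0.014] turn 0.573
t 5.38 p [0.3968 0.067  0.2272] yaw -14.1 q [ 0.07  0.08  1.85 -0.01  1.22  1.89] F [ -9.4 -17.1  18. ] w 0.010 g 80.9
[0.322 0.128 0.224] rho 0.346 -> [-0.438 -0.204  0.014] turn 0.764
```

```bash
python3 -m inch '[[[0,0.01,-0.02,0],[-0.058,-0.005,-0.02,0.1],[-0.117,-0.03,-0.02,0.19],[-0.17,-0.05,-0.02,0.285],[-0.229,-0.075,-0.02,0.38]]]' - 25; python3 -c "
from h import *
for th in (.9,1,1.1,1.2): goto((doorpt(th,-.054,.236,.224),26-np.degrees(th)))
"
```

```text
time_s: 6.0
eef_pos: [0.3542, 0.0948, 0.2273]
tcp_rot: [0.975, -0.222, -0.004, 0.003]
ft_force: [-4.4, -7.0, -8.2]
grip_width: 0.0094
gripper_force: 77.6
t 6.00 p [0.3542 0.0948 0.2273] yaw -25.7 q [ 0.15  0.02  1.9  -0.    1.22  2.17] F [-4.4 -7.  -8.2] w 0.009 g 77.6
[0.356 0.094 0.224] rho 0.369 -> [ 0.011 -0.002  0.016] turn -0.004
t 6.00 p [0.3542 0.0948 0.2273] yaw -25.7 q [ 0.15  0.02  1.9  -0.    1.22  2.17] F [-4.4 -7.  -8.2] w 0.009 g 77.6
[0.338 0.11  0.224] rho 0.356 -> [-0.105 -0.034  0.017] turn 0.187
t 6.00 p [0.3542 0.0948 0.2273] yaw -25.7 q [ 0.15  0.02  1.9  -0.    1.22  2.17] F [-4.4 -7.  -8.2] w 0.009 g 77.6
[0.322 0.128 0.224] rho 0.346 -> [-0.218 -0.078  0.017] turn 0.378
t 6.00 p [0.3542 0.0948 0.2273] yaw -25.7 q [ 0.15  0.02  1.9  -0.    1.22  2.17] F [-4.4 -7.  -8.2] w 0.009 g 77.6
[0.307 0.147 0.224] rho 0.340 -> [-0.326 -0.134  0.017] turn 0.569
```

```bash
python3 -m inch '[[[-0.046,-0.015,0,0.09],[-0.105,-0.034,0,0.18],[-0.16,-0.054,0,0.25],[-0.218,-0.078,0,0.3],[-0.272,-0.104,0,0.3]]]' - 25; python3 -m inch '[[[-0.05,-0.03,0,0],[-0.1,-0.07,0,0],[-0.1,-0.07,0,0]]]'; python3 -c "
from h import *
for th in (1.2,1.25,1.3): goto((doorpt(th,-.054,.236,.224),26-np.degrees(th)))
"
```

```text
time_s: 6.62
eef_pos: [0.3137, 0.1367, 0.2273]
tcp_rot: [0.955, -0.298, -0.004, 0.004]
ft_force: [-6.7, -6.1, -7.5]
grip_width: 0.0096
gripper_force: 77.8
time_s: 7.0
eef_pos: [0.2989, 0.1579, 0.2272]
tcp_rot: [0.955, -0.296, -0.009, 0.008]
ft_force: [-21.5, -12.4, 13.1]
grip_width: 0.0095
gripper_force: 81.0
t 7.00 p [0.2989 0.1579 0.2272] yaw -34.5 q [ 0.36 -0.01  1.94 -0.    1.24  2.54] F [-21.5 -12.4  13.1] w 0.010 g 81.0
[0.307 0.147 0.224] rho 0.340 -> [0.064 0.021 0.015] turn 0.275
t 7.00 p [0.2989 0.1579 0.2272] yaw -34.5 q [ 0.36 -0.01  1.94 -0.    1.24  2.54] F [-21.5 -12.4  13.1] w 0.010 g 81.0
[0.3   0.157 0.224] rho 0.339 -> [ 0.008 -0.002  0.016] turn 0.371
t 7.00 p [0.2989 0.1579 0.2272] yaw -34.5 q [ 0.36 -0.01  1.94 -0.    1.24  2.54] F [-21.5 -12.4  13.1] w 0.010 g 81.0
[0.294 0.168 0.224] rho 0.339 -> [-0.046 -0.028  0.016] turn 0.466
```

```bash
python3 -m inch '[[[0.03,0.02,0,0],[0.03,0.02,0,0],[0.03,0.02,-0.2,0],[0.03,0.02,-0.45,0],[0.03,0.02,-0.7,0]]]' 0; python3 -c "
from h import *
goto((np.array([.512,-.347,.2]),-8.7))
c=get_image('scene')
r=cut_out('scene','door')[0]; P=cloud(c,r['mask']); P=P[P[:,2]>.255]; q=incab(P)[:,:2]; vx,vy,x,y=cv2.fitLine(q.astype(np.float32),1,0,.01,.01).ravel(); print(len(P),np.arctan2(abs(vx),abs(vy)),q.min(0),q.max(0))
"
```

```text
time_s: 7.62
eef_pos: [0.3135, 0.1557, 0.3714]
tcp_rot: [0.955, -0.297, 0.001, -0.001]
ft_force: [0.3, -0.1, -0.0]
grip_width: 0.0425
gripper_force: 0.0
t 7.62 p [0.3135 0.1557 0.3714] yaw -34.6 q [ 0.34 -0.11  1.66  0.    1.59  2.51] F [ 0.3 -0.1 -0. ] w 0.042 g 0.0
[ 0.512 -0.347  0.2  ] rho 0.619 -> [2.244 1.507 0.855] turn -0.864
772 1.2394438 [-0.25742782  0.04967734] [-0.0051085  0.1467718]
```

```bash
python3 -m inch '[[[0.2,0.14,0,-0.15],[0.45,0.3,0,-0.3],[0.7,0.47,0,-0.5],[0.95,0.64,0,-0.7],[1,0.67,0,-0.86]]]' 1; python3 -m inch '[[[0.2,-0.03,0.1,0],[0.4,-0.06,0.2,0],[0.6,-0.09,0.4,0],[0.6,-0.09,0.4,0]]]'; python3 -c "
from h import *
goto((np.array([.512,-.347,.2]),-8.7))"
```

```text
time_s: 8.35
eef_pos: [0.4031, -0.0722, 0.3687]
tcp_rot: [0.997, -0.078, 0.0, 0.0]
ft_force: [-0.7, 0.1, 0.4]
grip_width: 0.0855
gripper_force: 0.0
time_s: 8.85
eef_pos: [0.5236, -0.0689, 0.2847]
tcp_rot: [0.997, -0.077, -0.003, -0.001]
ft_force: [-0.6, 0.3, -0.1]
grip_width: 0.0856
gripper_force: 0.0
t 8.85 p [ 0.5236 -0.0689  0.2847] yaw -8.8 q [-0.21  0.21  1.52  0.    1.41  1.51] F [-0.6  0.3 -0.1] w 0.086 g 0.0
[ 0.512 -0.347  0.2  ] rho 0.619 -> [0.158 1.384 0.421] turn -0.003
```

```bash
python3 -m inch '[[[0.04,0.25,0,0],[0.08,0.5,0.1,0],[0.12,0.75,0.2,0],[0.16,1,0.3,0],[0.16,1,0.4,0]]]'; python3 -m inch '[[[0,0.2,0,0],[0,0.385,0,0],[0,0.385,0,0]]]'; python3 - <<'E'
from h import *
goto((np.array([.512,-.347,.010]),-8.7))
c=get_image("wrist"); save(c,"w2.png")
A=cloud(c,np.ones((400,640),bool)); 
m=(A[:,2]>.02)&(A[:,2]<.04)&(np.hypot(A[:,0]-.568,A[:,1]+.356)<.08)
B=A[m]; print(len(B),np.percentile(B[:,2],[5,50,95]).round(4),cv2.minAreaRect(B[:,:2].astype(np.float32)))
for r in cut_out("wrist","terminal"): print(r["score"],r["centre"],np.median(cloud(c,r["mask"]),0).round(3),cv2.minAreaRect(cloud(c,r["mask"])[:,:2].astype(np.float32)))
E
```

```text
time_s: 9.48
eef_pos: [0.5238, -0.2759, 0.2095]
tcp_rot: [0.997, -0.079, 0.001, 0.001]
ft_force: [-0.2, 1.0, 0.9]
grip_width: 0.0856
gripper_force: 0.0
time_s: 9.85
eef_pos: [0.5115, -0.3505, 0.21]
tcp_rot: [0.997, -0.078, 0.001, 0.001]
ft_force: [1.0, 0.5, -0.7]
grip_width: 0.0855
gripper_force: 0.0
t 9.85 p [ 0.5115 -0.3505  0.21  ] yaw -9.0 q [-0.67  0.39  1.45 -0.    1.3   1.06] F [ 1.   0.5 -0.7] w 0.085 g 0.0
[ 0.512 -0.347  0.01 ] rho 0.619 -> [-0.002 -0.019  1.   ] turn -0.010
5617 [0.027  0.0294 0.031 ] ((0.5692422389984131, -0.35795748233795166), (0.053453244268894196, 0.12895888090133667), 80.98605346679688)
0.95 [323.4, 118.5] [ 0.575 -0.359  0.029] ((0.5694709420204163, -0.3579370379447937), (0.05345224589109421, 0.1284792125225067), 80.9075698852539)
0.62 [358.7, 6.4] [ 0.683 -0.416  0.017] ((0.6896898746490479, -0.39366018772125244), (0.1696970909833908, 0.012507081031799316), 78.35054016113281)
0.61 [395.4, 319.0] [ 0.305 -0.417  0.022] ((0.4070169925689697, -0.4092329144477844), (0.24372918903827667, 0.05563744902610779), 6.274271488189697)
```

View pics/w2.png

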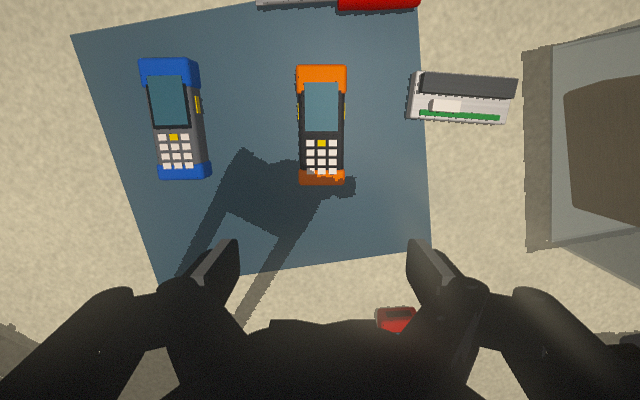

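The orange-ended terminal is at (322,125), square to the tool and centred between the fingers, with its keypad end facing me. Its neighbours at (180,120) and (460,97) are clear of the fingers.

```bash
python3 -m inch '[[[0.006,-0.007,0.25,0],[0.006,-0.007,0.5,0],[0.006,-0.007,0.75,0],[0.006,-0.007,0.95,0],[0.006,-0.007,1,0]]]'; python3 -m inch '[[[0,0,0,0],[0,0,0,0],[0,0,0,0],[0,0,0,0]]]' -1 110; python3 -m inch '[[[0,0,-0.1,0],[0,0,-0.2,0],[0,0,-0.3,0],[0,0,-0.4,0],[0,0,-0.5,0]]]'; python3 - <<'E'
from h import *
c=get_image("wrist"); save(c,"w3.png"); goto((cab(-.12,-.012,.12),26))
E
```

```text
time_s: 10.58
eef_pos: [0.5118, -0.344, 0.0071]
tcp_rot: [0.997, -0.076, -0.002, -0.002]
ft_force: [-0.0, 0.1, 0.1]
grip_width: 0.0854
gripper_force: 0.0
time_s: 11.08
eef_pos: [0.5149, -0.3478, 0.0121]
tcp_rot: [0.997, -0.077, 0.002, 0.001]
ft_force: [-0.2, -0.0, 7.1]
grip_width: 0.052
gripper_force: 116.1
time_s: 11.7
eef_pos: [0.5128, -0.3462, 0.1102]
tcp_rot: [0.997, -0.077, -0.0, -0.0]
ft_force: [-0.3, -0.8, -3.8]
grip_width: 0.052
gripper_force: 115.7
t 11.75 p [ 0.5142 -0.3473  0.1131] yaw -8.8 q [-0.66  0.48  1.57  0.    1.09  1.06] F [ 0.1 -1.1 -3. ] w 0.052 g 115.8
[0.464 0.102 0.12 ] rho 0.475 -> [-0.589 -2.18  -0.041] turn -1.160
```

View pics/w3.png

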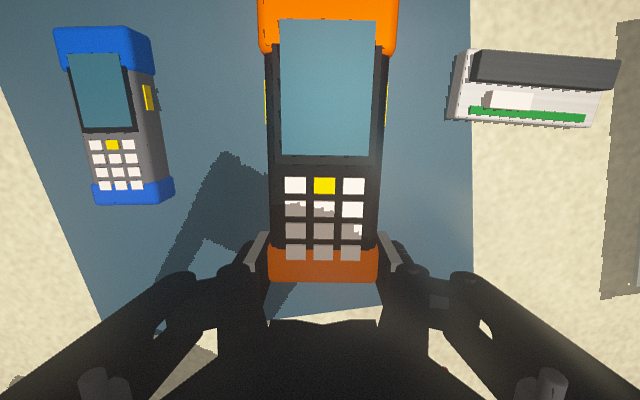

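Held level, with the pads on the keypad-end bumper at (322,265). I carry it to the front of the cabinet.

```bash
python3 -m inch '[[[-0.06,-0.2,-0.02,-0.1],[-0.12,-0.45,-0.04,-0.3],[-0.18,-0.7,-0.04,-0.5],[-0.24,-0.9,-0.04,-0.7],[-0.3,-1,-0.04,-0.85]]]'; python3 -m inch '[[[0,0,0,-0.1],[0,0,0,-0.2],[0,0,0,-0.31],[0,0,0,-0.31]]]'; python3 - <<'E'
from h import *
goto((cab(-.12,-.012,.12),26),(cab(-.06,-.012,.08),26))
E
```

```text
time_s: 12.38
eef_pos: [0.4834, -0.1374, 0.1172]
tcp_rot: [0.989, 0.147, -0.0, -0.0]
ft_force: [-0.1, -0.0, -4.3]
grip_width: 0.0519
gripper_force: 116.3
time_s: 12.88
eef_pos: [0.4842, -0.1397, 0.1173]
tcp_rot: [0.974, 0.225, -0.0, -0.0]
ft_force: [-0.8, -0.3, -4.9]
grip_width: 0.0518
gripper_force: 116.3
t 12.88 p [ 0.4842 -0.1397  0.1173] yaw 26.0 q [-0.36  0.34  1.82 -0.    0.99  0.75] F [-0.8 -0.3 -4.9] w 0.052 g 116.3
[0.464 0.102 0.12 ] rho 0.475 -> [ 0.439 -1.128 -0.014] turn -0.001
[0.518 0.128 0.08 ] rho 0.534 -> [ 0.739 -1.128  0.186] turn -0.001
```

```bash
python3 -m inch '[[[0.05,-0.25,0,0],[0.15,-0.5,0,0],[0.25,-0.75,0,0],[0.3,-1,0,0],[0.3,-1,0,0]]]'; python3 -m inch '[[[0,-0.12,0,0],[0.1,-0.12,0.1,0],[0.2,-0.12,0.2,0],[0.2,-0.12,0.2,0]]]'; python3 - <<'E'
from h import *
goto((cab(-.047,-.012,.052),26))
c=get_image("scene"); save(c,"s1.png")
b=get_image("top")
r=[r for r in cut_out("top","terminal")]
for k in r: 
  P=cloud(b,k["mask"]); print(k["score"],k["centre"],incab(np.median(P,0)).round(3))
cv2.imwrite("pics/st.png",np.hstack([cv2.resize(c["image"][120:340,100:340,::-1],(400,400)),cv2.resize(b["image"][40:240,60:260,::-1],(400,400))]))
E
```

```text
time_s: 13.5
eef_pos: [0.4489, 0.0691, 0.1172]
tcp_rot: [0.974, 0.227, -0.001, -0.001]
ft_force: [0.5, -0.9, -4.4]
grip_width: 0.0522
gripper_force: 116.9
time_s: 14.0
eef_pos: [0.4774, 0.1048, 0.0763]
tcp_rot: [0.974, 0.224, -0.0, 0.0]
ft_force: [-0.4, -0.3, -3.4]
grip_width: 0.0518
gripper_force: 117.1
t 14.00 p [0.4774 0.1048 0.0763] yaw 25.9 q [ 0.13  0.38  1.89 -0.    0.87  1.25] F [-0.4 -0.3 -3.4] w 0.052 g 117.1
[0.53  0.134 0.052] rho 0.547 -> [ 0.3   -0.014  0.121] turn -0.002
0.87 [414.0, 308.9] [[-0.545 -0.375  0.03 ]]
0.62 [214.6, 195.6] [[-0.034 -0.03   0.094]]
```

View pics/st.png

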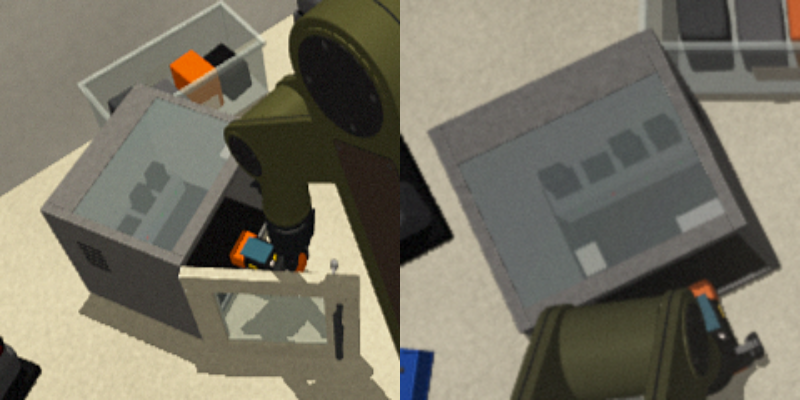

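The terminal's tip is just entering at scene crop (245,245), and the wrist housing at (255,130) is close to the roof's front edge. I check that clearance.

```bash
python3 - <<'E'
from h import *
s=read_state(); T=incab(s["eef_pos"])[0]
A=[]
for n in("scene","top"):
    c=get_image(n); A.append(incab(cloud(c,np.ones((400,640),bool))))
A=np.vstack(A); A=A[(abs(A[:,1]-T[1])<.25)&(A[:,0]>-.3)&(A[:,0]<.1)]
d=A-T; 
for h in np.arange(.12,.42,.02):
    m=(d[:,2]>h)&(d[:,2]<h+.02)&(A[:,2]>.275)&(abs(d[:,0])<.13)
    m2=m
    if m2.sum()>5: print("h %.2f z %.2f"%(h,h+T[2]),m2.sum(),"dx",np.percentile(d[m2,0],[1,99]).round(3),"dy",np.percentile(d[m2,1],[1,99]).round(3))
print(T)
E
```

```text
h 0.18 z 0.26 26 dx [-0.037  0.014] dy [-0.036  0.038]
h 0.20 z 0.28 223 dx [-0.036  0.028] dy [-0.035  0.038]
h 0.22 z 0.30 142 dx [-0.036  0.024] dy [-0.034  0.037]
h 0.24 z 0.32 137 dx [-0.035  0.037] dy [-0.006  0.037]
h 0.26 z 0.34 137 dx [-0.035  0.039] dy [0.006 0.037]
h 0.28 z 0.36 55 dx [-0.029  0.01 ] dy [0.02  0.037]
h 0.32 z 0.40 70 dx [-0.041  0.046] dy [-0.062  0.064]
h 0.34 z 0.42 282 dx [-0.067  0.055] dy [-0.065  0.069]
h 0.36 z 0.44 672 dx [-0.084  0.055] dy [-0.065  0.077]
h 0.38 z 0.46 2148 dx [-0.098  0.05 ] dy [-0.062  0.081]
h 0.40 z 0.48 2803 dx [-0.116  0.036] dy [-0.056  0.087]
[-0.10861844 -0.01432858  0.07745483]
```

```bash
python3 -m inch '[[[0.1,-0.012,0.05,0],[0.2,-0.012,0.1,0],[0.28,-0.012,0.1,0],[0.312,-0.012,0.1,0],[0.312,-0.012,0.1,0]]]'; python3 -m inch '[[[0,0,0.012,0],[0,0,0.02,0],[0,0,0.028,0],[0,0,0.028,0]]]'; python3 - <<'E'
from h import *
goto((cab(-.046,-.012,.050),26)); print(incab(read_state()["eef_pos"]))
E
```

```text
time_s: 14.88
eef_pos: [0.5319, 0.1352, 0.0572]
tcp_rot: [0.974, 0.225, 0.0, 0.0]
ft_force: [-0.8, -0.2, -5.1]
grip_width: 0.0517
gripper_force: 117.2
time_s: 15.38
eef_pos: [0.531, 0.1347, 0.0516]
tcp_rot: [0.974, 0.225, -0.0, -0.0]
ft_force: [0.5, 0.0, -3.6]
grip_width: 0.0517
gripper_force: 117.2
t 15.38 p [0.531  0.1347 0.0516] yaw 26.0 q [ 0.17  0.48  1.79 -0.    0.87  1.29] F [ 0.5  0.  -3.6] w 0.052 g 117.2
[0.531 0.134 0.05 ] rho 0.548 -> [-0.002  0.003  0.008] turn -0.000
[[-0.04559146 -0.01146399  0.05160738]]
```

```bash
python3 -m inch '[[[0,0,0.008,0],[0,0,0.013,0],[0,0,0.013,0]]]'; python3 -m inch '[[[0,0,0.007,0],[0,0,0.007,0]]]'
```

```text
time_s: 15.75
eef_pos: [0.5313, 0.1347, 0.0496]
tcp_rot: [0.974, 0.225, 0.0, 0.0]
ft_force: [-2.3, -0.7, 3.3]
grip_width: 0.0519
gripper_force: 118.1
time_s: 16.0
eef_pos: [0.5312, 0.1347, 0.0486]
tcp_rot: [0.974, 0.225, 0.0, 0.0]
ft_force: [-5.6, -2.3, 8.0]
grip_width: 0.0521
gripper_force: 118.8
```

```bash
python3 -m inch '[[[0,0,0,0],[0,0,0,0],[0,0,0,0],[0,0,0,0]]]' 1; python3 - <<'E'
from h import *
c=get_image("wrist"); save(c,"w4.png")
goto((cab(-.15,-.012,.120),26))
r=cut_out("wrist","terminal")
for k in r[:2]: 
  P=incab(cloud(c,k["mask"])); print(k["score"],k["centre"],np.median(P,0).round(3),P.min(0).round(3),P.max(0).round(3))
  A=np.c_[P[:,0],np.ones(len(P))]; print(np.linalg.lstsq(A,P[:,2],rcond=None)[0])
E
```

```text
time_s: 16.5
eef_pos: [0.5315, 0.1349, 0.0476]
tcp_rot: [0.974, 0.225, 0.0, -0.0]
ft_force: [-0.7, -0.0, 0.4]
grip_width: 0.0856
gripper_force: 0.0
t 16.55 p [0.5315 0.1349 0.0476] yaw 26.0 q [0.17 0.48 1.79 0.   0.86 1.29] F [-0.7 -0.  -0. ] w 0.085 g 0.0
[0.437 0.088 0.12 ] rho 0.446 -> [-0.524  0.003 -0.362] turn 0.000
0.75 [326.6, 128.7] [ 0.018 -0.012  0.067] [-0.097 -0.053 -0.002] [0.071 0.03  0.071]
[0.05197448 0.0655623 ]
```

View pics/w4.png

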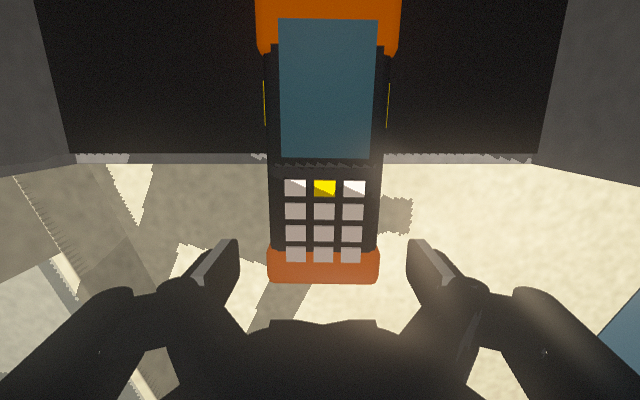

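It rests flat and stable on the floor edge at (322,160), centre about 7 mm inside. Now I back off, turn a quarter, and push with the open finger's back.

```bash
python3 -m inch '[[[-0.2,0,0,0],[-0.45,0,0,0],[-0.62,0.1,-0.05,0],[-0.62,0.2,-0.05,-0.3],[-0.62,0.2,-0.05,-0.65]]]'; python3 -m inch '[[[0,0,0,-0.35],[0,0,0,-0.7],[0,0,0,-1],[0,0,0,-1],[0,0,0,-1]]]'; python3 -m inch '[[[0,0,0,-0.35],[0,0,0,-0.7],[0,0,0,-1],[0,0,0,-1]]]';  python3 - <<'E'
from h import *
print(incab(read_state()["eef_pos"]))
goto((cab(-.118,-.012,.043),116),(cab(-.05,-.012,.043),116))
E
```

```text
time_s: 17.23
eef_pos: [0.4383, 0.0434, 0.0581]
tcp_rot: [0.921, 0.389, 0.001, 0.0]
ft_force: [0.4, 0.8, 1.3]
grip_width: 0.0855
gripper_force: 0.0
time_s: 17.85
eef_pos: [0.4375, 0.0446, 0.0577]
tcp_rot: [0.791, 0.611, 0.0, 0.0]
ft_force: [1.1, 0.1, -0.3]
grip_width: 0.0855
gripper_force: 0.0
time_s: 18.35
eef_pos: [0.4375, 0.0445, 0.0577]
tcp_rot: [0.607, 0.795, 0.0, 0.0]
ft_force: [0.5, 0.3, -0.1]
grip_width: 0.0853
gripper_force: 0.0
[[-0.16921409 -0.05148316  0.05772438]]
t 18.35 p [0.4375 0.0445 0.0577] yaw 105.3 q [ 0.01  0.36  2.02  0.    0.76 -0.26] F [ 0.5  0.3 -0.1] w 0.085 g 0.0
[0.466 0.102 0.043] rho 0.477 -> [0.241 0.215 0.074] turn -0.356
[0.527 0.132 0.043] rho 0.544 -> [0.304 0.549 0.074] turn -0.356
```

```bash
python3 -m inch '[[[0.1,0.05,0.05,-0.36],[0.2,0.1,0.053,-0.36],[0.235,0.15,0.053,-0.36],[0.235,0.16,0.053,-0.36]]]'; python3 - <<'E'
from h import *
print(incab(read_state()["eef_pos"]))
goto((cab(-.11,-.012,.047),116),(cab(-.05,-.012,.047),116))
E
```

```text
time_s: 18.85
eef_pos: [0.4569, 0.0988, 0.0473]
tcp_rot: [0.528, 0.849, 0.0, 0.001]
ft_force: [0.4, -1.0, 0.5]
grip_width: 0.0853
gripper_force: 0.0
[[-0.1280179  -0.01125386  0.04725423]]
t 18.85 p [0.4569 0.0988 0.0473] yaw 116.3 q [ 0.12  0.41  1.97 -0.    0.76 -0.34] F [ 0.4 -1.   0.5] w 0.085 g 0.0
[0.473 0.106 0.047] rho 0.485 -> [-0.004  0.09   0.001] turn 0.009
[0.527 0.132 0.047] rho 0.544 -> [-0.006  0.39   0.002] turn 0.009
```

```bash
python3 -m inch '[[[0,0.08,0,0],[0,0.14,0,0],[0,0.2,0,0],[0,0.26,0,0],[0,0.31,0,0]]]';  python3 -m inch '[[[0,0.05,0,0],[0,0.09,0,0],[0,0.09,0,0]]]'; python3 - <<'E'
from h import *
print(incab(read_state()["eef_pos"]))
goto((cab(-.2,-.012,.047),116))
b=get_image("top"); c=get_image("scene")
for n,i in(("top",b),("scene",c)):
 for k in cut_out(n,"terminal"): 
  P=incab(cloud(i,k["mask"])); P=P[P[:,2]<.1]
  if len(P): print(n,k["score"],k["centre"],np.median(P,0).round(3),P.min(0).round(3),P.max(0).round(3))
cv2.imwrite("pics/st2.png",np.hstack([cv2.resize(c["image"][120:340,100:340,::-1],(400,400)),cv2.resize(b["image"][40:240,60:260,::-1],(400,400))]))
E
```

```text
time_s: 19.48
eef_pos: [0.5076, 0.1244, 0.0467]
tcp_rot: [0.527, 0.85, -0.004, -0.003]
ft_force: [-19.8, -14.3, 18.9]
grip_width: 0.0855
gripper_force: 12.4
time_s: 19.85
eef_pos: [0.5066, 0.1258, 0.0457]
tcp_rot: [0.527, 0.85, -0.016, -0.013]
ft_force: [-37.2, -27.5, 35.2]
grip_width: 0.0856
gripper_force: 24.4
[[-0.07141679 -0.00874142  0.04574052]]
t 19.85 p [0.5066 0.1258 0.0457] yaw 116.4 q [ 0.17  0.48  1.82 -0.01  0.88 -0.29] F [-37.2 -27.5  35.2] w 0.086 g 24.4
[0.393 0.067 0.047] rho 0.398 -> [-0.012 -0.643  0.02 ] turn 0.014
top 0.83 [415.3, 309.4] [-0.544 -0.377  0.03 ] [-0.61  -0.43   0.003] [-0.48  -0.324  0.036]
top 0.61 [209.8, 182.5] [ 0.019 -0.026  0.067] [-0.016 -0.037  0.042] [ 0.058 -0.012  0.073]
scene 0.78 [229.6, 258.7] [ 0.048 -0.001  0.067] [-0.019 -0.053  0.032] [0.097 0.017 0.098]
```

View pics/st2.png

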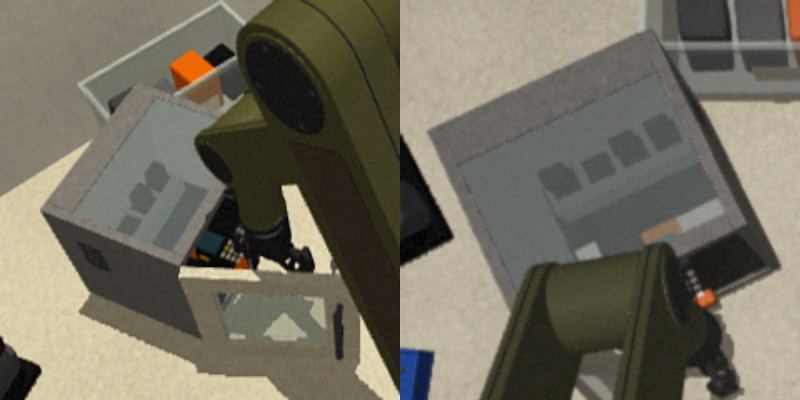

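Force rose to about 50 N while stuck, because the slanting finger linkage presses down on the terminal's rear edge. The terminal at scene crop (215,245) is mostly in. I back off and measure.

```bash
python3 -m inch '[[[0,-0.2,0,0],[0,-0.45,0,0],[0,-0.6,0,0],[0,-0.6,-0.1,0]]]';  python3 - <<'E'
from h import *
print(incab(read_state()["eef_pos"]))
goto((cab(-.2,-.012,.047),116))
for n in("top","scene","wrist"):
 i=get_image(n)
 for k in cut_out(n,"terminal"): 
  P=incab(cloud(i,k["mask"])); P=P[(P[:,2]<.075)&(P[:,2]>.06)&(P[:,0]>-.1)]
  if len(P)>5: print(n,round(k["score"],2),k["centre"],np.percentile(P,[1,50,99],axis=0).round(3).tolist(), cv2.minAreaRect(P[:,:2].astype(np.float32)))
E
```

```text
time_s: 20.55
eef_pos: [0.4168, 0.08, 0.0663]
tcp_rot: [0.528, 0.849, -0.001, -0.002]
ft_force: [0.5, 0.2, 0.5]
grip_width: 0.0857
gripper_force: 0.0
[[-0.17227117 -0.01049404  0.0662974 ]]
t 20.55 p [0.4168 0.08   0.0663] yaw 116.2 q [ 0.09  0.33  2.04  0.    0.78 -0.37] F [0.5 0.2 0.5] w 0.086 g 0.0
[0.393 0.067 0.047] rho 0.398 -> [-0.007 -0.138  0.097] turn 0.008
top 0.61 [207.5, 182.2] [[-0.015, -0.035, 0.062], [0.019, -0.011, 0.067], [0.055, 0.013, 0.071]] ((0.020210102200508118, -0.011275816708803177), (0.07233735918998718, 0.05027008801698685), 0.09041645377874374)
wrist 0.59 [604.0, 241.8] [[-0.016, -0.036, 0.06], [-0.01, -0.012, 0.066], [0.007, 0.016, 0.068]] ((-0.007629756350070238, -0.010637601837515831), (0.02592834085226059, 0.05521668493747711), 12.368104934692383)
```

The terminal's rear end is at x = -17 mm, so its centre is about 48 mm inside, flat and released. The closing door will nudge in the last bit. Now I go back to the handle.

```bash
python3 -m inch '[[[0,0,-0.3,-0.2],[0,0,-0.6,-0.4],[0,0,-0.9,-0.6],[0,0,-1,-0.6],[0,0,-1,-0.6]]]' 0; python3 -m inch '[[[0,0,-0.2,0],[0,0,-0.4,0],[0,0,-0.4,0]]]';  python3 - <<'E'
from h import *
c=get_image("top"); A=cloud(c,np.ones((400,640),bool)); q=incab(A)
goto((doorpt(1.24,-.054,.236,.33),135))
c=get_image('scene')
r=cut_out('scene','door')[0]; P=cloud(c,r['mask']); P=P[P[:,2]>.255]; q=incab(P)[:,:2]; vx,vy,x,y=cv2.fitLine(q.astype(np.float32),1,0,.01,.01).ravel(); print(len(P),np.arctan2(abs(vx),abs(vy)),q.min(0),q.max(0))
H=cloud(c,np.ones((400,640),bool)); D=doorpt(1.24,-.054,.236,.24); m=(np.hypot(*(H[:,:2]-D[:2]).T)<.035)&(H[:,2]>.21)&(H[:,2]<.256); print(m.sum(),D,H[m].mean(0))
E
```

```text
time_s: 21.48
eef_pos: [0.4215, 0.081, 0.2683]
tcp_rot: [0.388, 0.922, 0.001, 0.002]
ft_force: [0.2, 0.2, -0.4]
grip_width: 0.0428
gripper_force: 0.0
time_s: 21.85
eef_pos: [0.4215, 0.0809, 0.3478]
tcp_rot: [0.388, 0.922, 0.001, 0.001]
ft_force: [0.5, -0.4, -0.7]
grip_width: 0.0426
gripper_force: 0.0
t 21.90 p [0.4202 0.0808 0.3461] yaw 134.3 q [ 0.09  0.02  1.6   0.    1.52 -0.68] F [-0.5 -0.  -0.5] w 0.042 g 0.0
[0.302 0.155 0.33 ] rho 0.339 -> [ 0.68  -0.164  0.081] turn -0.023
806 1.2510868 [-0.25762114  0.05106551] [0.00126053 0.14629492]
54 [0.30173311 0.15513685 0.24      ] [0.2999229  0.15653831 0.23551537]
```

```bash
python3 -m inch '[[[0.25,-0.06,0,-0.05],[0.5,-0.12,0,-0.05],[0.69,-0.166,0,-0.05],[0.69,-0.166,0,-0.05],[0.69,-0.166,0,-0.05]]]'; python3 - <<'E'
from h import *
goto((np.array([.300,.1565,.226]),135))
i=get_image("wrist"); save(i,"w5.png")
E
```

```text
time_s: 22.62
eef_pos: [0.2997, 0.156, 0.346]
tcp_rot: [0.376, 0.927, -0.001, -0.0]
ft_force: [0.3, -0.2, 0.9]
grip_width: 0.0427
gripper_force: 0.0
t 22.62 p [0.2997 0.156  0.346 ] yaw 135.8 q [ 0.36 -0.12  1.73 -0.    1.53 -0.44] F [ 0.3 -0.2  0.9] w 0.043 g 0.0
[0.3   0.156 0.226] rho 0.338 -> [0.001 0.004 0.6  ] turn 0.028
```

View pics/w5.png

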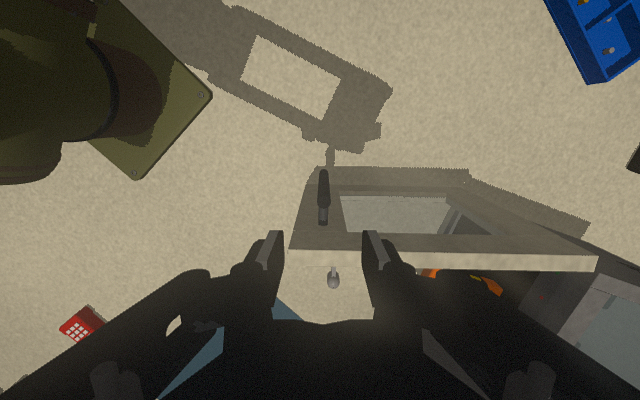

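The handle bar is at (322,195), laterally between the fingers, with the door frame beside it. I descend and grip.

```bash
python3 -m inch '[[[0,0,0.2,0],[0,0,0.4,0],[0,0,0.5,0],[0,0,0.58,0],[0,0,0.58,0]]]'; python3 -m inch '[[[0,0,0,0],[0,0,0,0],[0,0,0,0],[0,0,0,0]]]' -1 40; python3 - <<'E'
from h import *
for th in (1.15,1.05,.95,.85,.75): goto((doorpt(th,-.054,.236,.228),206-np.degrees(th)))
E
```

```text
time_s: 23.3
eef_pos: [0.2996, 0.1553, 0.2297]
tcp_rot: [0.377, 0.926, -0.001, -0.001]
ft_force: [0.3, -0.4, 0.9]
grip_width: 0.0428
gripper_force: 0.0
time_s: 23.8
eef_pos: [0.3004, 0.1564, 0.2318]
tcp_rot: [0.376, 0.927, 0.001, 0.001]
ft_force: [0.5, -0.4, 4.4]
grip_width: 0.0106
gripper_force: 39.2
t 23.80 p [0.3004 0.1564 0.2318] yaw 135.8 q [ 0.36 -0.03  1.95 -0.    1.22 -0.44] F [ 0.5 -0.4  4.4] w 0.011 g 39.2
[0.314 0.137 0.228] rho 0.343 -> [-0.116 -0.021  0.019] turn -0.143
t 23.80 p [0.3004 0.1564 0.2318] yaw 135.8 q [ 0.36 -0.03  1.95 -0.    1.22 -0.44] F [ 0.5 -0.4  4.4] w 0.011 g 39.2
[0.33  0.119 0.228] rho 0.350 -> [-0.237 -0.033  0.019] turn -0.334
t 23.80 p [0.3004 0.1564 0.2318] yaw 135.8 q [ 0.36 -0.03  1.95 -0.    1.22 -0.44] F [ 0.5 -0.4  4.4] w 0.011 g 39.2
[0.347 0.102 0.228] rho 0.362 -> [-0.358 -0.033  0.02 ] turn -0.525
t 23.80 p [0.3004 0.1564 0.2318] yaw 135.8 q [ 0.36 -0.03  1.95 -0.    1.22 -0.44] F [ 0.5 -0.4  4.4] w 0.011 g 39.2
[0.366 0.087 0.228] rho 0.376 -> [-0.478 -0.021  0.02 ] turn -0.716
t 23.80 p [0.3004 0.1564 0.2318] yaw 135.8 q [ 0.36 -0.03  1.95 -0.    1.22 -0.44] F [ 0.5 -0.4  4.4] w 0.011 g 39.2
[0.386 0.074 0.228] rho 0.393 -> [-0.597  0.003  0.02 ] turn -0.907
```

```bash
python3 -m inch '[[[-0.115,-0.02,0,-0.14],[-0.237,-0.032,0,-0.33],[-0.358,-0.032,0,-0.525],[-0.478,-0.02,0,-0.716],[-0.597,0.004,0,-0.9]]]'; python3 - <<'E'
from h import *
for th in (.65,.55,.45,.35,.25): goto((doorpt(th,-.054,.236,.23),206-np.degrees(th)))
E
```

```text
time_s: 24.42
eef_pos: [0.3858, 0.0727, 0.2318]
tcp_rot: [0.148, 0.989, -0.0, -0.0]
ft_force: [-1.5, 0.1, 6.7]
grip_width: 0.0107
gripper_force: 39.6
t 24.43 p [0.3858 0.0727 0.2318] yaw 163.0 q [ 0.08  0.05  1.86 -0.    1.23 -1.19] F [-1.5  0.1  6.7] w 0.011 g 39.6
[0.408 0.063 0.23 ] rho 0.413 -> [-0.12  -0.015  0.009] turn -0.192
t 24.43 p [0.3858 0.0727 0.2318] yaw 163.0 q [ 0.08  0.05  1.86 -0.    1.23 -1.19] F [-1.5  0.1  6.7] w 0.011 g 39.6
[0.43  0.054 0.23 ] rho 0.434 -> [-0.241 -0.024  0.009] turn -0.383
t 24.43 p [0.3858 0.0727 0.2318] yaw 163.0 q [ 0.08  0.05  1.86 -0.    1.23 -1.19] F [-1.5  0.1  6.7] w 0.011 g 39.6
[0.454 0.047 0.23 ] rho 0.456 -> [-0.362 -0.021  0.009] turn -0.574
t 24.43 p [0.3858 0.0727 0.2318] yaw 163.0 q [ 0.08  0.05  1.86 -0.    1.23 -1.19] F [-1.5  0.1  6.7] w 0.011 g 39.6
[0.478 0.043 0.23 ] rho 0.480 -> [-0.482 -0.006  0.009] turn -0.765
t 24.43 p [0.3858 0.0727 0.2318] yaw 163.0 q [ 0.08  0.05  1.86 -0.    1.23 -1.19] F [-1.5  0.1  6.7] w 0.011 g 39.6
[0.502 0.042 0.23 ] rho 0.504 -> [-0.6    0.021  0.009] turn -0.956
```

```bash
python3 -m inch '[[[-0.12,-0.015,0,-0.19],[-0.241,-0.024,0,-0.38],[-0.362,-0.021,0,-0.57],[-0.482,-0.006,0,-0.76],[-0.6,0.02,0,-0.95]]]'; python3 - <<'E'
from h import *
for th in (.2,.15,.1,.06,.02,0): goto((doorpt(th,-.054,.236,.23),206-np.degrees(th)))
E
```

```text
time_s: 25.05
eef_pos: [0.5023, 0.04, 0.2319]
tcp_rot: [-0.1, 0.995, -0.002, 0.0]
ft_force: [-1.8, -3.0, 6.3]
grip_width: 0.0105
gripper_force: 39.6
t 25.05 p [0.5023 0.04   0.2319] yaw -168.5 q [-0.    0.21  1.66 -0.    1.27 -1.77] F [-1.8 -3.   6.3] w 0.011 g 39.6
[0.514 0.042 0.23 ] rho 0.516 -> [-0.058 -0.003  0.009] turn -0.101
t 25.05 p [0.5023 0.04   0.2319] yaw -168.5 q [-0.    0.21  1.66 -0.    1.27 -1.77] F [-1.8 -3.   6.3] w 0.011 g 39.6
[0.526 0.042 0.23 ] rho 0.528 -> [-0.118 -0.012  0.009] turn -0.197
t 25.05 p [0.5023 0.04   0.2319] yaw -168.5 q [-0.    0.21  1.66 -0.    1.27 -1.77] F [-1.8 -3.   6.3] w 0.011 g 39.6
[0.538 0.044 0.23 ] rho 0.540 -> [-0.178 -0.018  0.009] turn -0.292
t 25.05 p [0.5023 0.04   0.2319] yaw -168.5 q [-0.    0.21  1.66 -0.    1.27 -1.77] F [-1.8 -3.   6.3] w 0.011 g 39.6
[0.548 0.045 0.23 ] rho 0.549 -> [-0.227 -0.02   0.009] turn -0.369
t 25.05 p [0.5023 0.04   0.2319] yaw -168.5 q [-0.    0.21  1.66 -0.    1.27 -1.77] F [-1.8 -3.   6.3] w 0.011 g 39.6
[0.557 0.047 0.23 ] rho 0.559 -> [-0.275 -0.021  0.009] turn -0.445
t 25.05 p [0.5023 0.04   0.2319] yaw -168.5 q [-0.    0.21  1.66 -0.    1.27 -1.77] F [-1.8 -3.   6.3] w 0.011 g 39.6
[0.562 0.048 0.23 ] rho 0.564 -> [-0.299 -0.021  0.009] turn -0.483
```

```bash
python3 -m inch '[[[-0.058,-0.001,0,-0.1],[-0.1,-0.006,0,-0.17],[-0.14,-0.01,0,-0.24],[-0.178,-0.012,0,-0.29],[-0.178,-0.012,0,-0.29]]]'; python3 -m inch '[[[-0.03,-0.002,0,-0.05],[-0.06,-0.003,0,-0.1],[-0.09,-0.003,0,-0.14],[-0.12,-0.003,0,-0.18],[-0.12,-0.003,0,-0.18]]]'; python3 - <<'E'
from h import *
for th in (0.05,0): goto((doorpt(th,-.054,.236,.23),206-np.degrees(th)))
E
```

```text
time_s: 25.68
eef_pos: [0.5355, 0.0416, 0.2318]
tcp_rot: [-0.174, 0.985, -0.004, -0.003]
ft_force: [-5.7, -14.7, 8.3]
grip_width: 0.0104
gripper_force: 40.2
time_s: 26.3
eef_pos: [0.5614, 0.0462, 0.2319]
tcp_rot: [-0.219, 0.976, -0.007, -0.0]
ft_force: [1.7, -22.3, 2.4]
grip_width: 0.0104
gripper_force: 40.2
t 26.30 p [0.5614 0.0462 0.2319] yaw -154.6 q [ 0.02  0.3   1.54 -0.02  1.3  -1.99] F [  1.7 -22.3   2.4] w 0.010 g 40.2
[0.55  0.045 0.23 ] rho 0.552 -> [0.053 0.021 0.009] turn 0.074
t 26.30 p [0.5614 0.0462 0.2319] yaw -154.6 q [ 0.02  0.3   1.54 -0.02  1.3  -1.99] F [  1.7 -22.3   2.4] w 0.010 g 40.2
[0.562 0.048 0.23 ] rho 0.564 -> [-0.005  0.007  0.009] turn -0.021
```

```bash
python3 -m inch '[[[-0.02,-0.015,0,0],[-0.03,-0.015,0,0],[-0.03,-0.015,0,0]]]'; python3 -m inch '[[[-0.01,0,0,0],[-0.01,0,0,0],[-0.01,0,0,0]]]' 0; python3 -m inch '[[[0,0,-0.2,0],[0,0,-0.4,0],[0,0,-0.7,0],[0,0,-0.7,0]]]'; python3 - <<'E'
from h import *
goto()
c=get_image('scene'); b=get_image("top")
r=cut_out('scene','door')[0]; P=cloud(c,r['mask']); P=P[P[:,2]>.255]; q=incab(P)[:,:2]; vx,vy,x,y=cv2.fitLine(q.astype(np.float32),1,0,.01,.01).ravel(); print(len(P),np.arctan2(vx,vy),q.min(0),q.max(0))
H=incab(cloud(c,np.ones((400,640),bool))); m=(np.hypot(H[:,0]+.056,H[:,1]+.103)<.018)&(H[:,2]>.21)&(H[:,2]<.25)
print(m.sum(),H[m].mean(0).round(4),H[m].min(0).round(3),"was x -.0575 mean, min -.062")
cv2.imwrite("pics/end.png",np.hstack([cv2.resize(c["image"][120:340,100:340,::-1],(400,400)),cv2.resize(b["image"][40:240,60:260,::-1],(400,400))]))
E
```

```text
time_s: 26.68
eef_pos: [0.5615, 0.0462, 0.2318]
tcp_rot: [-0.219, 0.976, -0.006, -0.006]
ft_force: [-12.5, -22.7, 13.8]
grip_width: 0.0105
gripper_force: 40.9
time_s: 27.05
eef_pos: [0.5685, 0.0555, 0.2309]
tcp_rot: [-0.22, 0.975, 0.0, -0.0]
ft_force: [-0.1, 0.6, -0.6]
grip_width: 0.0429
gripper_force: 0.0
time_s: 27.55
eef_pos: [0.5712, 0.0556, 0.3769]
tcp_rot: [-0.22, 0.975, -0.001, 0.006]
ft_force: [1.1, -0.0, -0.3]
grip_width: 0.0425
gripper_force: 0.0
t 27.55 p [0.5712 0.0556 0.3769] yaw -154.5 q [ 0.02  0.23  1.28  0.    1.62 -1.99] F [ 1.1 -0.  -0.3] w 0.043 g 0.0
649 3.139337 [-0.01910792 -0.13259328] [0.0021155  0.13246764]
43 [-0.0563 -0.1017  0.2309] [-0.062 -0.112  0.21 ] was x -.0575 mean, min -.062
```

View pics/end.png

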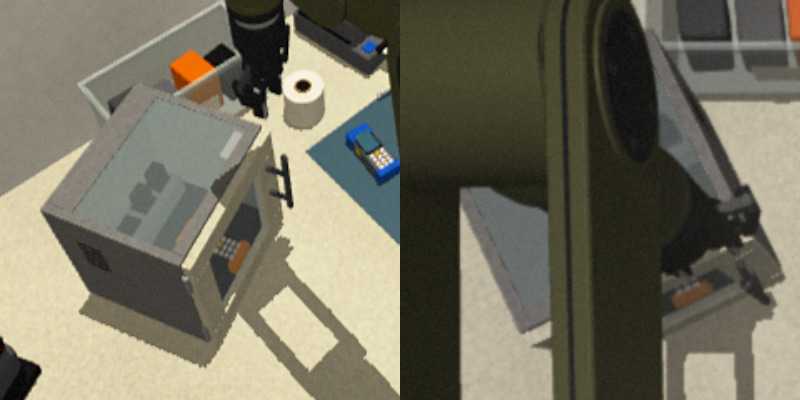

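The door is flush: measured angle within about 0.003 rad, handle back at its original place. The terminal lies screen up just behind the pane at scene crop (235,255), and the arm is clear. I hand in.

```bash
python3 -m inch '[[[0,0,0,0],[0,0,0,0]]]'; python3 -c "
from station import *
print(hand_in())"
```

```text
time_s: 27.95
eef_pos: [0.5678, 0.0549, 0.3696]
tcp_rot: [-0.22, 0.976, 0.0, -0.001]
ft_force: [-0.9, 0.0, 0.1]
grip_width: 0.0427
gripper_force: 0.0
the job is handed in; nothing more can be done
None
```

I handed the job in at about 28 s: the orange-ended terminal lies screen up on the cabinet floor and the door measured shut (within about 0.003 rad), but no verdict came back; one push at the terminal jammed, reaching about 58 N at the wrist, before I backed off.

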